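# Fit a circuit board into its tubular housing and present the mark to the scanner

### The arm

A 6-joint arm with a two-finger parallel gripper is mounted at the origin on the work surface. World frame = base frame: x ahead of the robot, y to its left, z up, the work surface at z = 0. Lengths are in m, angles in rad, forces in N, time in s.
With the tool pointing down it reaches from about 0.275 to 0.75 m from the base axis. Payload 10.2 kg.
Tool frame: the origin (TCP) lies midway between the tips of the shut fingers; the grasp point (between the pads) lies 19 mm behind it (env.hold_point_z is the distance from the TCP to the grasp point, in m); x points along the fingers, z is the direction in which the jaws open and shut, and the axes are right-handed (so a half turn about x gives the same grasp; the last joint's range is limited). The gripper opens to 85 mm and grips with 20 to 120 N. Pads are 22 mm wide; open, the fingers measure 114 mm over their backs; the gripper's body (76 mm by 85 mm) begins 54 mm behind the grasp point. The pads swing forward as they close: fully open they stand 13 mm farther back than shut.
Start: joints at [0.936, 0.313, 1.498, -0, 1.331, -0.223], TCP at [0.21, 0.481, 0.195] pointing down, gripper open.
Joint ranges: [-2.94, 2.94], [-0.97, 2.17], [0.19, 2.56], [-1.23, 4.37], [0.02, 3.11], [-2.88, 2.88]. Speed limits (rad/s): [2.39, 2.39, 3.01, 3.14, 3.14, 3.14].

### API

Orientations are given as a unit quaternion [x, y, z, w].
In Python, from bench import env, kinematics, monitor, eyes, job gives the robot as it stands. The module is installed in compiled form; this text tells all that it offers. Calls block until the motion is done:
- env.reach(position, orientation): joint-space move of the TCP to a pose.
- env.movel(position, velocity=0.15, frame=None, guard=None): straight line of the TCP; frame=None keeps the orientation; velocity is the mean speed in m/s. With guard (N) it stops when the force on the tool has changed by that much, and returns True; else False.
- env.set_joints(angles): joint-space move.
- env.release() and env.close_gripper(effort=None): open the fingers fully, or close them until they stop; effort is the grip in N (None keeps the last).
- env.hold(seconds).
- kinematics.ik(position, orientation): joint angles nearest the present ones, or None.
- monitor.sense(): the state.
- eyes.grab_frame(name): name is "side" or "top" or "wrist"; returns a dict with "frame" (420x560x3 uint8, red, green, blue), "mtx" (3x3 intrinsics, pixels), "view" (4x4, takes a point from world to camera coordinates). Camera axes: x right, y down, z forward; pixel columns grow to the right and rows downward; lengths in m; the calibration is good to about 2 mm. A picture is of the moment at which its call begins. There is no depth.
A pose or a line that the arm cannot do raises env.MotionError and nothing moves.
- job.hand_in(): hands the job in, once; it reports no verdict.
The state is a dict: "clock": time; "joints": joint angles; "qvel": joint speeds; "joint_efforts": joint torques, N m; "position": TCP position; "ee_rot": TCP orientation; "contact_force": force on the tool from outside, world axes, zero at the start; "ft_torque": the same for the moment, N m; "finger_gap": opening from 0.0 (shut) to 1.0 (fully open).
Only numpy, scipy, OpenCV 4.12 (cv2) and the standard library are available. Lean on these libraries where they do the work, as an engineer would, in place of code of your own. Each camera call takes 0.05 s, during which the arm holds its last target.

### The job

Take the green circuit-board module out of its black stand and gently slide it down into the round aluminium housing, without dropping or forcing it, until its grey cap sits fully home on the housing's rim. Leave the housing standing in its nest, turned so that its orange mark faces the blue scanner block squarely. Leave the other things on the bench where they are.

Things in the scene. Friction and masses are not known exactly. Their poses are not given: they have to be found in the camera images.
- board: Loose module, 113 mm tall, 120 g, upright in the stand. Origin: centre of its bottom edge; z up its length, x along its width, y through it. Green board 42 (x) by 6 mm (y), z=12 to 75 mm; below it a wedge nose, 36 x 2 mm at the tip. Grey round cap, 55 mm diameter, z=75 to 81 mm. On top a white connector block to grip: 36 (x) by 14 mm (y), z=81 to 113 mm. The same after half a turn about z.
- stand: Fixed black block 90 (x) by 70 (y) by 50 mm high with one slot in its top, 44 (x) by 8 mm (y), 35 mm deep, in which the board starts. Origin: centre of its underside.
- housing: Loose aluminium tube, 350 g, 60 mm outside, 50 mm bore, 85 mm high, open at the top; 5 mm thick floor; dark foot flange 76 mm across, 6 mm high. Origin: centre of its underside; z up. Its orange mark (14 mm wide vertical stripe, seen also on rim and flange) is on its +x side. With the board home, the board's bottom edge is 10 mm above this origin and the two turn together.
- fixture: Fixed scan fixture. Origin: underside of its base plate, on the nest's axis. Plate 10 mm thick, x -60 to 60, y -60 to 165 mm. Nest: dark ring, bore 79 mm, outside 92 mm, top at z=18 mm; in it the housing's flange stands on the plate and can be turned. The mark must point along this +y; the housing starts 0.6 to 1.5 rad clockwise (from above) of that.
- bin: Bystander: loose red open parts bin 140 x 100 x 70 mm. Origin: centre of its underside.
- spool: Bystander: loose silver spool, 54 mm diameter, 50 mm high, upright. Origin: centre of its underside.
- screwdriver: Bystander: loose screwdriver with red handle, 180 mm long, lying along its x axis.
- station: Bystander: fixed blue soldering station, 170 x 110 x 130 mm high, yellow front. Origin: centre of its underside.
- mark (a point): Centre of the orange mark on the housing's outside, 30 mm from the housing's axis along its +x, 47 mm above its underside.
- board_grip (a point): Grip point in the board's white connector block, on the board's axis 104 mm above its bottom edge: 23 mm above the cap, 9 mm below the block's top.
- housing_rim (a point): Centre of the housing's open mouth, 85 mm above its underside. Inside, from 6 mm below the rim down, black guide rails at 15 to 23 mm either side of the axis leave an 8 mm wide groove along the housing's x axis for the board's two long edges: the board's width must lie along that x axis, either way round.
- scanner (a point): Centre of the scanner's black window with a red line, at y=105 mm, z=52 mm in the fixture's frame, looking along -y at the nest. The blue scanner block is 70 (x) by 50 (y) mm, its top at z=80 mm.
Not all that is in view belongs to the job. Leave any purple look-alike of the housing alone.

How it is judged:
On the way, in this order (a step that is already met when the one before it is completed fails the run):
1. the board is lifted clear of its stand (z of board in the frame of stand above 0.055 m), for 0.1 s.
2. the board is in the housing, its cap on the rim (bottom edge 7 to 13 mm above the housing's underside, within 5 mm of its axis) (z of board in the frame of housing between 0.007 and 0.013 m and horizontal distance between board and housing below 0.005 m), for 0.2 s.
At the end, for the whole second after the job is handed in: Board's bottom edge 7-13 mm above the housing's underside, within 5 mm of its axis, tilt under 4 deg; housing within 2.8 deg of upright, within 5 mm of the nest's axis, at most 3 mm off the plate, mark pointing at the scanner within 0.30 rad; both at rest (all of step 2 and angle between board's own z axis and vertical below 0.07 rad and angle between housing's own z axis and vertical below 0.05 rad and horizontal distance between housing and fixture below 0.005 m and z of housing in the frame of fixture below 0.013 m and angle between the x axis of housing and the y axis of fixture, either way round below 0.3 rad and y of mark in the frame of fixture above 0.02 m and linear speed of each of board, housing below 0.02 m/s and angular speed of housing below 0.1 rad/s); the robot touches nothing.
It fails at once if the board is let fall down the housing (faster than 0.4 m/s inside it) (horizontal distance between board and housing below 0.02 m and z of board in the frame of housing below 0.08 m and linear speed of board above 0.4 m/s).
It fails at once if the board is forced against the housing (contact over 60 N) (contact force between board and housing above 60 N).
It fails at once if a bystander (bin, spool or screwdriver) is shifted by more than 30 mm (distance of any of bin, spool, screwdriver from where it was at the start of the episode above 0.03 m).
It also fails if it takes over 45 s, if anything falls off the work surface, if the arm or the gripper's body presses on something with over 40 N, if the wrist force passes 120 N, or if a joint passes its speed limit or range.

## Working session

There is one attempt and no reset: what is moved stays moved. The work goes in short steps, each a Python script; the robot and the scene stay as the last script left them, time stands still between calls to the robot, and variables do not carry over. Pictures are saved under pics/ and viewed, and the job is handed in when it is done.

```bash
mkdir -p pics; python3 - <<'E'
from bench import env, kinematics, monitor, eyes, job
import cv2,numpy as np
s=monitor.sense(); print(s, env.hold_point_z)
for n in ["side","top","wrist"]:
    f=eyes.grab_frame(n); cv2.imwrite(f"pics/{n}0.png",f["frame"][:,:,::-1]); print(n,f["mtx"].tolist(),np.round(f["view"],4).tolist())
E
```

```text
{'clock': 0.0, 'joints': array([ 9.35615661e-01,  3.13444476e-01,  1.49845998e+00, -3.71264914e-06,
        1.33104217e+00, -2.23408337e-01]), 'qvel': array([-0.0002099 ,  0.00127398, -0.0006845 ,  0.00114399, -0.0002555 ,
       -0.00138808]), 'joint_efforts': array([ 8.52113444e-04, -4.12248659e+01, -2.59754473e+01, -1.04156068e-04,
        3.93925875e-03,  3.51765060e-06]), 'position': array([0.2099415 , 0.48084168, 0.19422933]), 'ee_rot': array([-0.38739101,  0.59210537,  0.38705485,  0.59120891]), 'contact_force': array([ 0.47345317, -1.00861002,  0.18630282]), 'ft_torque': array([-0.0317778 , -0.01879452,  0.01290578]), 'finger_gap': 0.999899506683667} 0.0187
side [[410.17428781766705, 0.0, 279.10463957378073], [0.0, 410.17428781766705, 205.506500470395], [0.0, 0.0, 1.0]] [[0.9352, -0.3542, -0.0034, -0.4567], [-0.2437, -0.6363, -0.732, 0.3088], [0.257, 0.6854, -0.6813, 0.9717], [0.0, 0.0, 0.0, 1.0]]
top [[389.94432648637985, 0.0, 280.2923119728731], [0.0, 389.94432648637985, 205.94576687490226], [0.0, 0.0, 1.0]] [[0.0279, -0.9992, 0.0291, 0.1095], [-0.9877, -0.0321, -0.1533, 0.5494], [0.1541, -0.0244, -0.9878, 1.138], [0.0, 0.0, 0.0, 1.0]]
wrist [[306.6056371538989, 0.0, 278.6582692444985], [0.0, 306.6056371538989, 214.95787509020334], [0.0, 0.0, 1.0]] [[0.3984, 0.9172, 0.0, -0.5267], [0.8792, -0.3819, 0.285, -0.0381], [0.2614, -0.1135, -0.9585, 0.3773], [0.0, 0.0, 0.0, 1.0]]
```

View pics/side0.png

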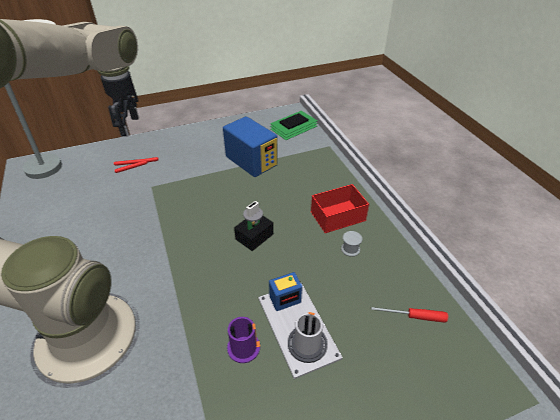

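View pics/top0.png

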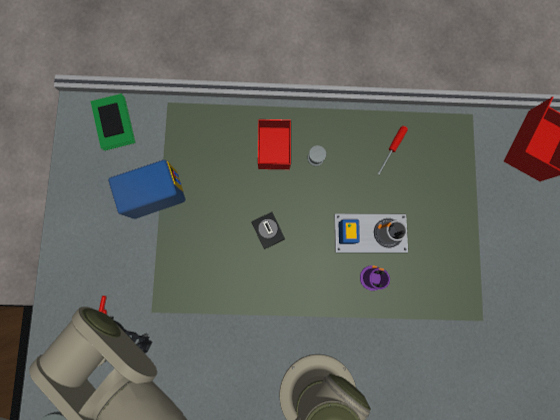

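View pics/wrist0.png

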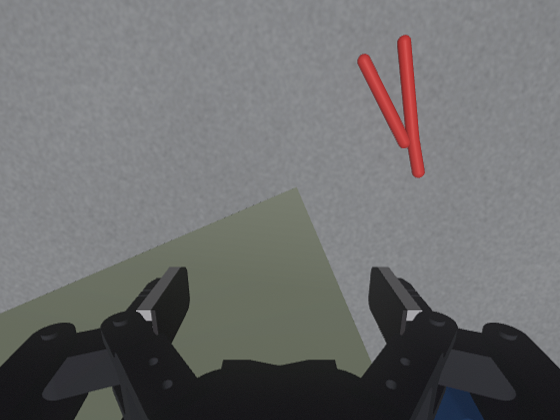

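```bash
cat > h.py <<'E'
from bench import env, kinematics, monitor, eyes, job
import cv2,numpy as np
from scipy.spatial.transform import Rotation as R
def ray(f,uv,z):
    V=np.array(f["view"]);Rm=V[:3,:3];c=-Rm.T@V[:3,3]
    d=Rm.T@np.linalg.inv(f["mtx"])@np.array([uv[0],uv[1],1.0])
    return c+d*(z-c[2])/d[2]
def proj(f,p):
    V=np.array(f["view"]);q=f["mtx"]@(V[:3,:3]@np.asarray(p)+V[:3,3]);return q[:2]/q[2]
def down(yaw):  # tool x down, jaw axis z at yaw
    z=np.array([np.cos(yaw),np.sin(yaw),0]);x=np.array([0,0,-1.]);y=np.cross(z,x)
    return R.from_matrix(np.stack([x,y,z],1)).as_quat()
def grab(n,name,crop=None,s=1):
    f=eyes.grab_frame(n);im=f["frame"][:,:,::-1]
    if crop: x0,y0,x1,y1=crop;im=im[y0:y1,x0:x1]
    if s!=1: im=cv2.resize(im,None,fx=s,fy=s,interpolation=cv2.INTER_CUBIC)
    cv2.imwrite("pics/"+name,im);return f
def jawyaw():
    m=R.from_quat(monitor.sense()["ee_rot"]).as_matrix();return np.arctan2(m[1,2],m[0,2])
E
python3 - <<'E'
from h import *
f=grab("top","top1.png",(240,190,440,310),4)
print("board",ray(f,(268,228),.128),"rim",ray(f,(396,230),.095),"plate",[ray(f,p,.01) for p in [(335,214),(335,252),(408,252),(408,214)]])
print("purple",ray(f,(374,277),.08), jawyaw())
for r in (0,1,2):pass
E
```

```text
board [0.46937818 0.16054064 0.128     ] rim [ 0.47816234 -0.20772048  0.095     ] plate [array([ 0.53088972, -0.04528744,  0.01      ]), array([ 0.41358338, -0.04602999,  0.01      ]), array([ 0.42012266, -0.27149794,  0.01      ]), array([ 0.53817893, -0.27418297,  0.01      ])]
purple [ 0.34286152 -0.14672362  0.08      ] 1.1589980915243463
```

View pics/top1.png

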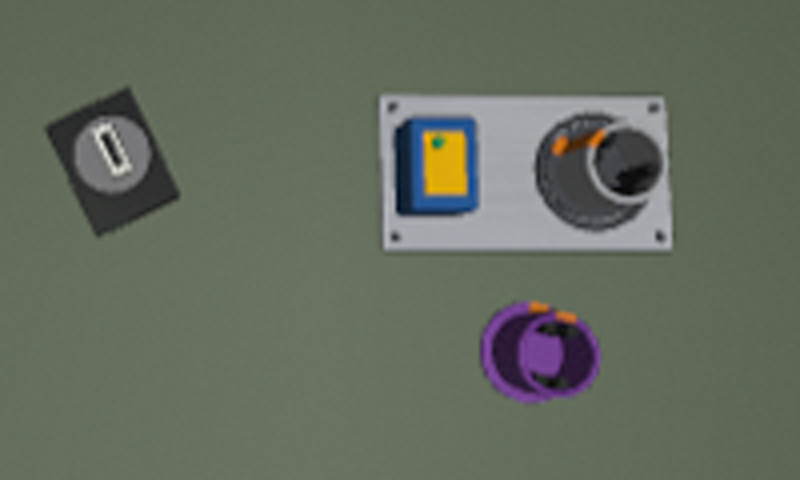

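```bash
python3 - <<'E'
from h import *
f=eyes.grab_frame("wrist");s=monitor.sense()
V=f["view"];c=-V[:3,:3].T@V[:3,3];m=R.from_quat(s["ee_rot"]).as_matrix()
print("cam in tool",m.T@(c-s["position"]),"axis in tool",m.T@V[2,:3], "right in tool", m.T@V[0,:3])
b=[.469,.1605];h=[.478,-.2077]
for nm,p in (("b",b),("h",h)):
  for k in np.arange(-np.pi,np.pi,np.pi/4):
    q=kinematics.ik([p[0],p[1],.3],down(k))
    print(nm,round(k,2),None if q is None else np.round(q,2))
E
```

```text
cam in tool [-0.17811504  0.0720349   0.00163649] axis in tool [ 0.95848006 -0.28515564  0.00149559] right in tool [-9.44731723e-04  2.06932943e-03  9.99997413e-01]
b -3.14 None
b -2.36 [0.09 0.19 1.38 0.   1.57 2.45]
b -1.57 [ 0.09  0.19  1.38 -0.    1.57  1.66]
b -0.79 [ 0.09  0.19  1.38 -0.    1.57  0.88]
b 0.0 [ 0.09  0.19  1.38 -0.    1.57  0.09]
b 0.79 [ 0.09  0.19  1.38 -0.    1.57 -0.69]
b 1.57 [ 0.09  0.19  1.38 -0.    1.57 -1.48]
b 2.36 [ 0.09  0.19  1.38  0.    1.57 -2.26]
h -3.14 [-0.63  0.25  1.31 -0.    1.58  2.51]
h -2.36 [-0.63  0.25  1.31 -0.    1.58  1.72]
h -1.57 [-0.63  0.25  1.31 -0.    1.58  0.94]
h -0.79 [-0.63  0.25  1.31 -0.    1.58  0.15]
h 0.0 [-0.63  0.25  1.31 -0.    1.58 -0.63]
h 0.79 [-0.63  0.25  1.31 -0.    1.58 -1.42]
h 1.57 [-0.63  0.25  1.31 -0.    1.58 -2.21]
h 2.36 None
```

```bash
python3 - <<'E'
from h import *
env.reach([.478,-.2077,.28],down(0))
f=grab("wrist","w_h.png"); print(monitor.sense()["clock"])
E
```

```text
2.9333
```

View pics/w_h.png

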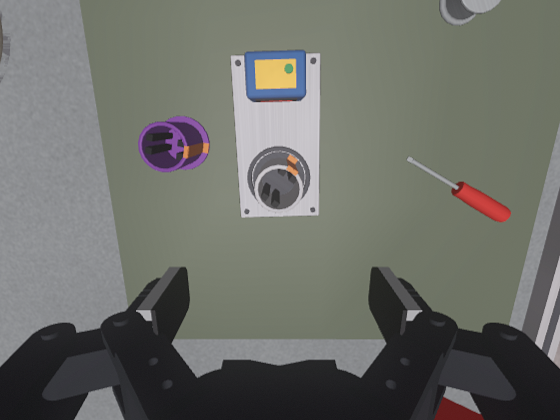

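```bash
python3 - <<'E'
from h import *
env.movel([.478,-.23,.175],.2)
f=grab("wrist","w_h2.png"); print(monitor.sense()["clock"])
np.savez("wh2.npz",**{k:f[k] for k in f})
E
```

```text
3.6667
```

View pics/w_h2.png

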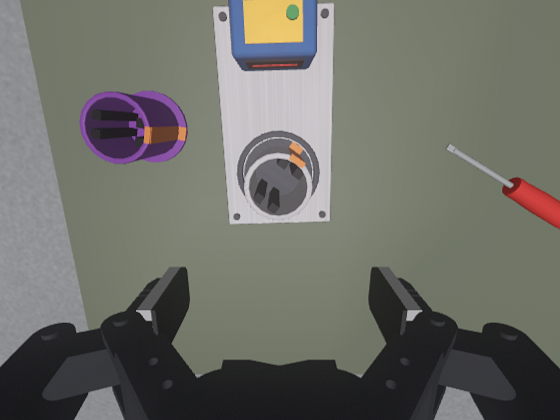

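```bash
python3 - <<'E'
from h import *
f=dict(np.load("wh2.npz"));im=f["frame"]
c=cv2.resize(im[120:225,215:340][:,:,::-1],None,fx=6,fy=5.7,interpolation=cv2.INTER_CUBIC)
cv2.imwrite("pics/w_h2z.png",cv2.resize(im[125:225,225:335][:,:,::-1],None,fx=6,fy=6,interpolation=cv2.INTER_CUBIC))
hsv=cv2.cvtColor(im,cv2.COLOR_RGB2HSV)
o=cv2.inRange(hsv,(5,110,120),(20,255,255));o[:,:220]=0;o[:,340:]=0;o[:110]=0;o[225:]=0
n,l,st,ce=cv2.connectedComponentsWithStats(o);print(st[1:],ce[1:])
# plate mask
p=cv2.inRange(hsv,(0,0,140),(179,40,255));p[:, :200]=0;p[:,350:]=0;p[240:]=0
cv2.imwrite("pics/pm.png",p)
E
```

```text
[[289 142  14  13  94]
 [290 153  15  15 111]] [[295.56382979 148.15957447]
 [296.73873874 160.12612613]]
```

View pics/w_h2z.png

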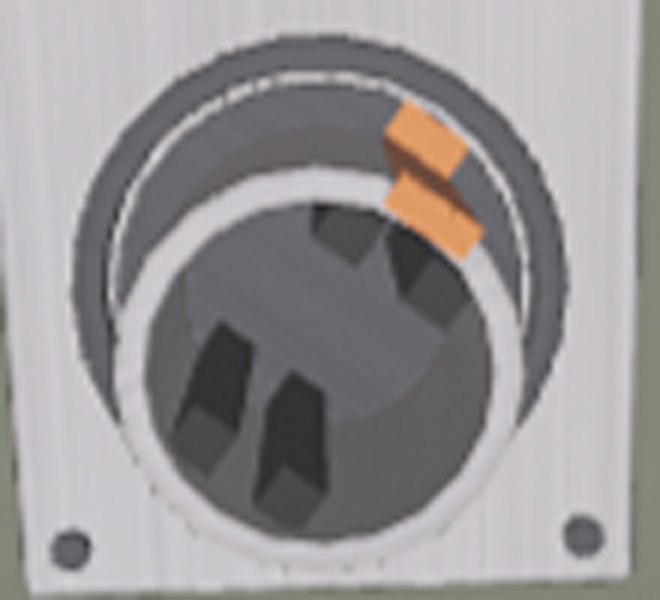

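View pics/pm.png

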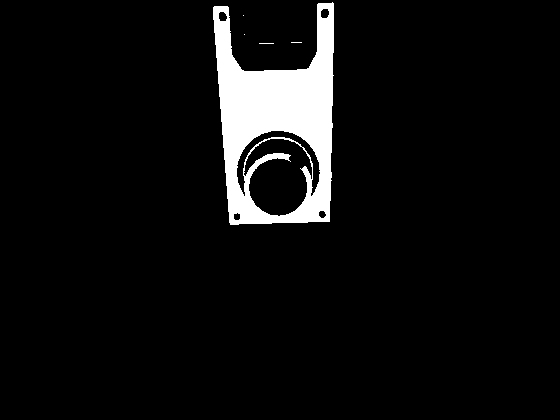

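```bash
cat > meas.py <<'E'
from h import *
def circ(P):
    A=np.c_[2*P,np.ones(len(P))];s=np.linalg.lstsq(A,(P**2).sum(1),rcond=None)[0];return s[:2],np.sqrt(s[2]+s[:2]@s[:2])
def housing(f,zr=.095,guess=None):
    im=np.array(f["frame"]);hsv=cv2.cvtColor(im,cv2.COLOR_RGB2HSV)
    b=cv2.inRange(hsv,(0,0,140),(179,60,255))|cv2.inRange(hsv,(5,100,100),(20,255,255))
    g=proj(f,[*guess,zr]).astype(int)
    n,l=cv2.connectedComponents(255-b,connectivity=4)
    m=(l==l[g[1],g[0]]).astype(np.uint8)
    cs,_=cv2.findContours(m,cv2.RETR_EXTERNAL,cv2.CHAIN_APPROX_NONE);c=max(cs,key=cv2.contourArea)
    c=cv2.convexHull(c)[:,0].astype(float)
    P=np.array([ray(f,u,zr)[:2] for u in c]);ctr,r=circ(P)
    k=abs(np.hypot(*(P-ctr).T)-r)<.0012;ctr,r=circ(P[k])
    return ctr,r,k.sum(),len(k)
E
python3 - <<'E'
from meas import *
f=dict(np.load("wh2.npz"))
ctr,r,a,b=housing(f,guess=(.478,-.2077));print("rim",ctr,r,a,b)
g=lambda u,v:(225+(u+.5)/6-.5,125+(v+.5)/6-.5)
m=ray(f,g(435,218),.095)[:2]-ctr;print("rim mark",m,np.hypot(*m),np.arctan2(m[1],m[0]))
m=ray(f,(295.56,148.16),.016)[:2]-ctr;print("flange mark",m,np.hypot(*m),np.arctan2(m[1],m[0]))
sc=[ray(f,u,.01)[:2] for u in [(222.5,16.5),(324.5,14),g(70,549),g(584,536)]];print(np.array(sc))
for a,b in((2,0),(3,1)):print("yaxis",np.arctan2(*(sc[b]-sc[a])[::-1]))
# nest outer ring at z .028: points in zoom
P=np.array([ray(f,g(*u),.028)[:2] for u in [(72,270),(110,140),(190,65),(315,34),(450,67),(540,170),(569,285),(545,385)]]);print("nest",circ(P))
E
```

```text
rim [ 0.47929482 -0.20827781] 0.024820008907525715 30 30
rim mark [0.01611918 0.02240701] 0.027602576293863212 0.9471808797015131
flange mark [0.01909273 0.02699537] 0.03306481900766751 0.9552149470895686
[[ 0.42467886 -0.05519781]
 [ 0.52478372 -0.05276111]
 [ 0.43058648 -0.25990621]
 [ 0.53094375 -0.25708466]]
yaxis 1.5996470246077141
yaxis 1.600935647881885
nest (array([ 0.47915618, -0.20620924]), np.float64(0.04424929585878864))
```

```bash
python3 - <<'E'
from h import *
env.movel([.478,-.2,.25],.3)
env.reach([.469,.1605,.22],down(-1.21))
f=grab("wrist","w_b.png"); print(monitor.sense()["clock"])
np.savez("wb.npz",**{k:f[k] for k in f})
u=proj(f,[.469,.1605,.128]).astype(int);print(u)
cv2.imwrite("pics/w_bz.png",cv2.resize(f["frame"][u[1]-50:u[1]+60,u[0]-60:u[0]+60][:,:,::-1],None,fx=5,fy=5,interpolation=cv2.INTER_CUBIC))
E
```

```text
5.8167
[279 208]
```

View pics/w_b.png

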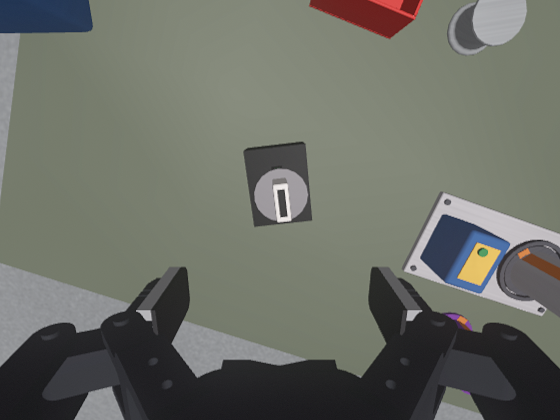

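View pics/w_bz.png

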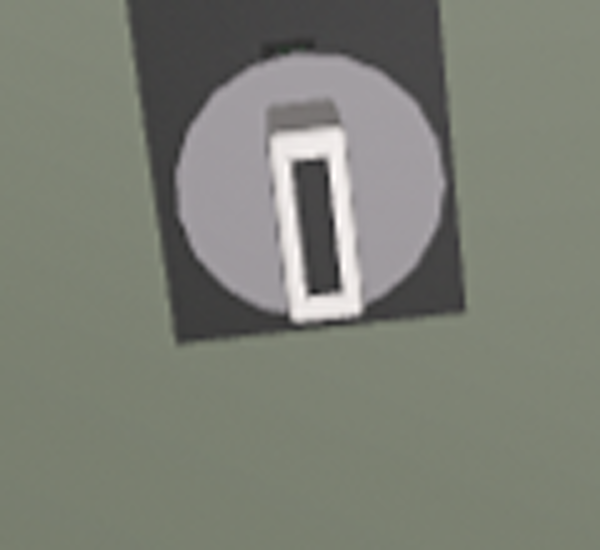

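```bash
python3 - <<'E'
from meas import *
f=dict(np.load("wb.npz"));im=f["frame"];hsv=cv2.cvtColor(im,cv2.COLOR_RGB2HSV)
g=lambda u,v:(219+(u+.5)/5-.5,158+(v+.5)/5-.5)
b=cv2.inRange(hsv,(0,0,195),(179,40,255));b[:160]=0;b[230:]=0;b[:,:240]=0;b[:,320:]=0
cs,_=cv2.findContours(b,cv2.RETR_EXTERNAL,cv2.CHAIN_APPROX_NONE);c=max(cs,key=cv2.contourArea)
W=np.array([ray(f,u,.128)[:2] for u in c[:,0]])*1000
r=cv2.minAreaRect(W.astype(np.float32));print(r)
C=np.array([ray(f,g(*u),.128)[:2] for u in [(268,130),(343,124),(363,317),(292,325)]])
print("ctr",C.mean(0),[np.linalg.norm(C[i]-C[i-1]) for i in range(4)])
for a,b_ in((3,0),(2,1)):print("yaw",np.arctan2(*(C[a]-C[b_])[::-1]))
m=cv2.inRange(hsv,(140,5,120),(179,40,185))
P=np.array([ray(f,g(*u),.096)[:2] for u in [(175,190),(195,115),(250,68),(315,53),(385,75),(430,130),(445,185),(425,250),(205,270),(185,235)]]);print("cap",circ(P))
E
```

```text
((474.9896545410156, 160.12196350097656), (34.70811462402344, 13.17534351348877), 27.469928741455078)
ctr [0.47507235 0.16000414] [np.float64(0.03677391639123299), np.float64(0.013405035072021362), np.float64(0.03627691174309777), np.float64(0.013211797827059689)]
yaw -2.6639115317299478
yaw -2.6690243531174107
cap (array([0.47433429, 0.16102515]), np.float64(0.027128723072431516))
```

```bash
python3 - <<'E'
from h import *
q=down(-1.093)
env.reach([.475,.1603,.18],q)
print(env.movel([.475,.1603,.102],.1,guard=10))
env.close_gripper(50)
s=monitor.sense();print(s["position"],s["finger_gap"],s["contact_force"],s["clock"])
f=grab("side","s_g.png",(200,150,340,260),4)
E
```

```text
False
[0.47500422 0.16031623 0.10199977] -0.0002914657290009113 [-1.04621291  0.81873919 -0.04183767] 7.8
```

View pics/s_g.png

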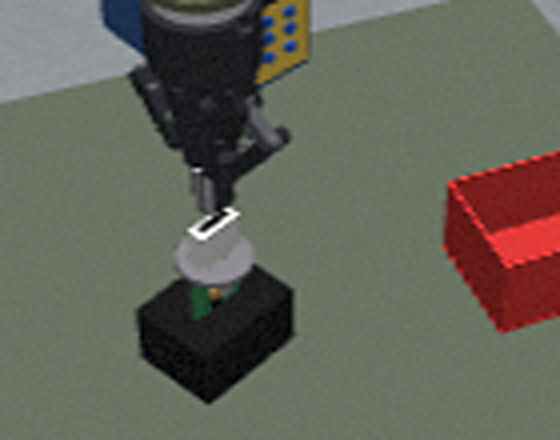

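```bash
python3 - <<'E'
from h import *
f=eyes.grab_frame("side")
for p in [(.475,.1603,.102),(.475,.1603,.121),(.475,.1603,.128),(.475,.1603,.05)]:
    u=proj(f,p);print(p,u,(u-[200,150])*4)
s=monitor.sense();print(s["joints"],R.from_quat(s["ee_rot"]).as_matrix().round(3))
grab("wrist","w_g.png");grab("top","t_g.png",(230,190,310,260),8)
E
```

```text
(0.475, 0.1603, 0.102) [253.93606461 211.43041261] [215.74425842 245.72165045]
(0.475, 0.1603, 0.121) [253.6215349  206.41117966] [214.4861396  225.64471866]
(0.475, 0.1603, 0.128) [253.50381696 204.53264888] [214.01526786 218.13059551]
(0.475, 0.1603, 0.05) [254.76128067 224.59912639] [219.04512269 298.39650558]
[9.13404952e-02 3.57136861e-01 1.69530336e+00 1.11615278e-06
 1.08911886e+00 1.18435222e+00] [[ 0.     0.888  0.46 ]
 [ 0.     0.46  -0.888]
 [-1.     0.     0.   ]]
```

View pics/w_g.png

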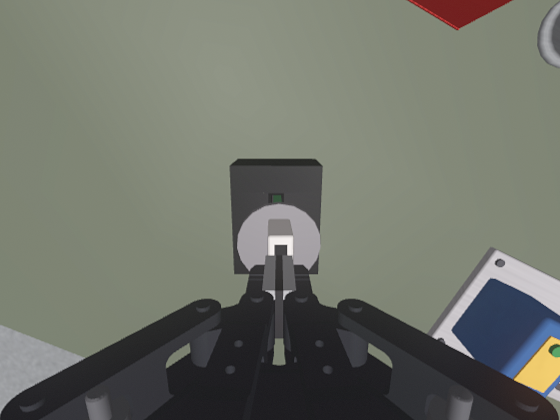

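View pics/t_g.png

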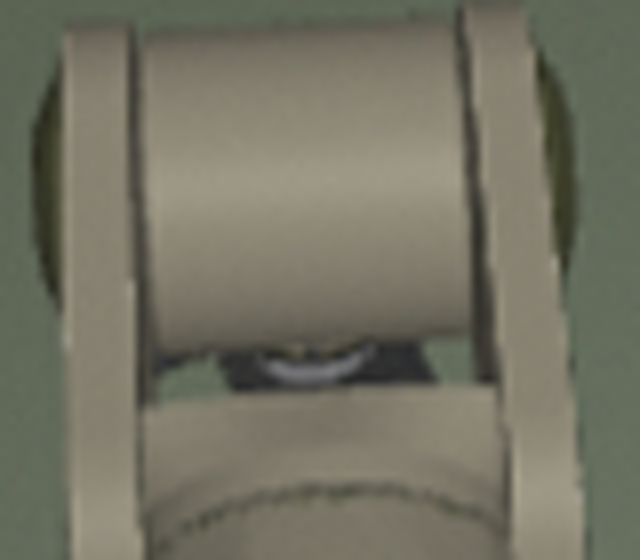

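```bash
python3 - <<'E'
from h import *
env.movel([.475,.1603,.20],.2)
env.hold(.3)
f=grab("side","s_u.png",(200,110,340,215),5)
u=proj(f,[.475,.1603,.2]);print((u-[200,110])*5)
g=grab("wrist","w_u.png",(200,180,360,300),5);s=monitor.sense();print(s["position"])
print((proj(g,s["position"])-[200,180])*5,[(proj(g,s["position"]+[0,0,d])-[200,180])*5 for d in(.01,.02,.03)],[(proj(f,s["position"]+[0,0,d])-[200,110])*5 for d in(.01,.02,.03)])
E
```

```text
[261.15974668 371.18157535]
[0.47487457 0.16028771 0.19962194]
[398.20913222 338.24662975] [array([398.38704061, 370.82350985]), array([398.58471052, 407.0189291 ]), array([398.80562814, 447.47124514])] [array([260.04181417, 356.97842422]), array([259.09900248, 341.95663928]), array([258.14392273, 326.73938781])]
```

View pics/s_u.png

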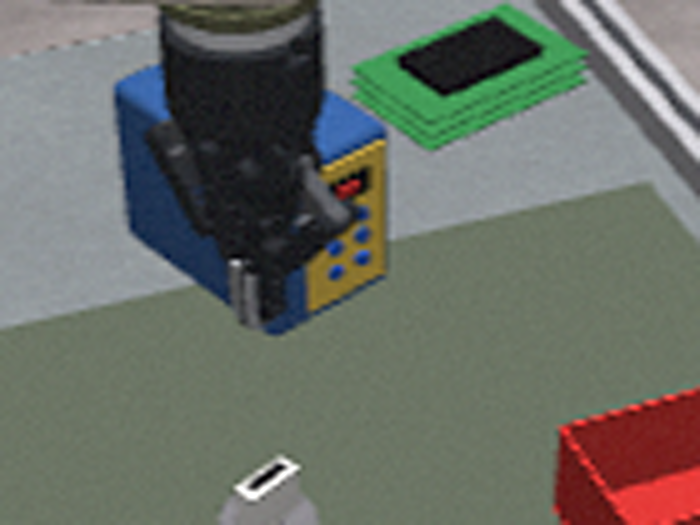

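View pics/w_u.png

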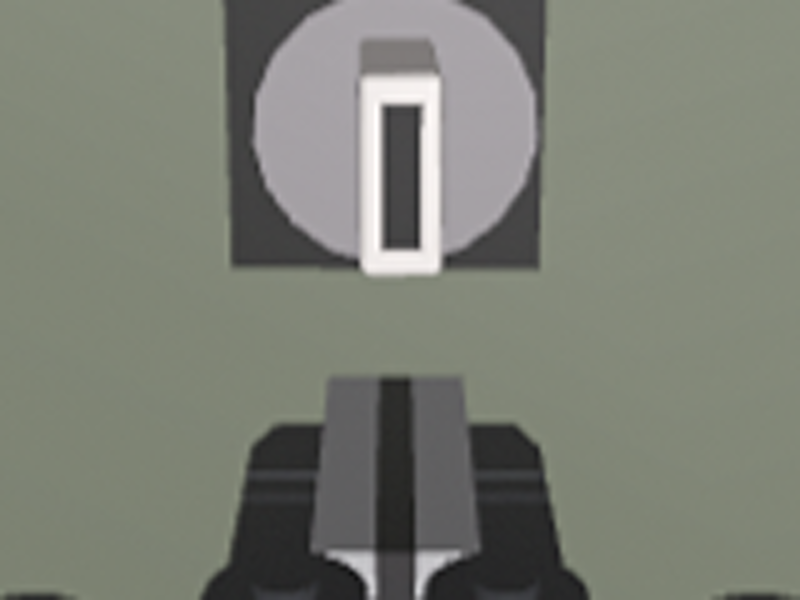

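```bash
python3 - <<'E'
from h import *
g=eyes.grab_frame("wrist");f=eyes.grab_frame("side");s=monitor.sense();p=s["position"];m=R.from_quat(s["ee_rot"]).as_matrix()
for d in (0,.01,.015,.02,.025,.03,.035):
  for ty in(-.011,.011):
    x=p+m@[-d,ty,0];print(d,ty,((proj(g,x)-[200,180])*5).round(),((proj(f,x)-[200,110])*5).round())
E
```

```text
0 -0.011 [398. 419.] [246. 382.]
0 0.011 [399. 255.] [276. 361.]
0.01 -0.011 [398. 455.] [245. 367.]
0.01 0.011 [399. 284.] [275. 347.]
0.015 -0.011 [398. 474.] [245. 359.]
0.015 0.011 [399. 300.] [275. 339.]
0.02 -0.011 [399. 495.] [244. 352.]
0.02 0.011 [399. 316.] [274. 332.]
0.025 -0.011 [399. 517.] [244. 344.]
0.025 0.011 [399. 333.] [274. 324.]
0.03 -0.011 [399. 540.] [243. 337.]
0.03 0.011 [399. 352.] [273. 316.]
0.035 -0.011 [399. 564.] [242. 329.]
0.035 0.011 [400. 371.] [273. 309.]
```

```bash
python3 - <<'E'
from h import *
env.movel([.475,.1603,.110],.2)
env.hold(.2)
print(env.movel([.475,.1603,.085],.02,guard=6))
s=monitor.sense();print(s["position"],s["contact_force"],s["clock"],s["finger_gap"])
f=grab("side","s_t.png",(200,150,340,255),5)
E
```

```text
True
[0.47535603 0.16040454 0.0914778 ] [-0.62638379 -1.25586063  4.4516041 ] 10.8333 -0.0007256546164393354
```

View pics/s_t.png

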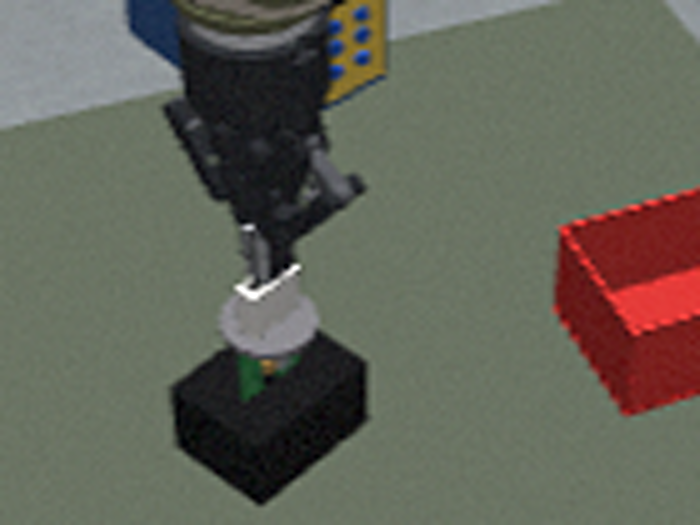

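```bash
python3 - <<'E'
from h import *
env.movel([.475,.1603,.14],.2)
env.release()
print(env.movel([.475,.1603,.0685],.12,guard=8))
env.close_gripper(50)
s=monitor.sense();print(s["position"],s["finger_gap"],s["contact_force"],s["clock"])
f=grab("side","s_g2.png",(200,150,340,255),5)
f=grab("wrist","w_g2.png",(180,150,380,300),4)
E
```

```text
False
[0.47490455 0.16067767 0.06871086] 0.1508326768801445 [-0.84361565  3.20550004  4.15756768] 13.45
```

View pics/s_g2.png

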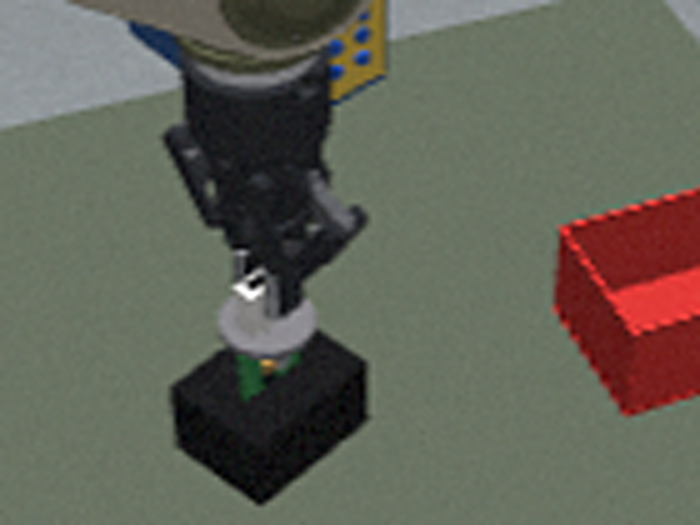

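View pics/w_g2.png

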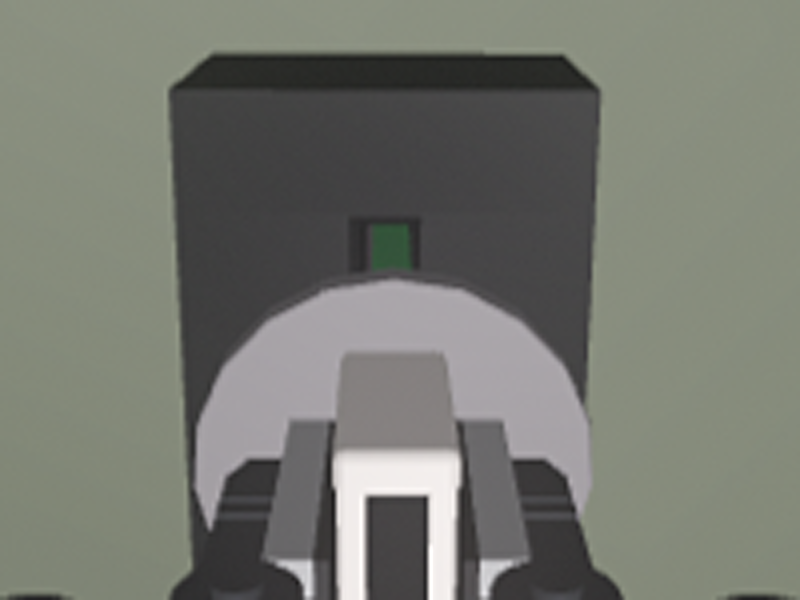

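```bash
python3 - <<'E'
from h import *
env.movel([.475,.1603,.2],.1)
s=monitor.sense();print(s["finger_gap"],s["contact_force"])
env.reach([.4793,-.2083,.185],down(.951-np.pi/2));env.hold(.3)
s=monitor.sense();print(s["position"],s["contact_force"],s["clock"],s["joints"])
f=grab("side","s_i.png",(240,210,380,315),5)
g=grab("wrist","w_i.png")
E
```

```text
0.15201365800830527 [ 0.13978208 -0.33958176 -1.73881852]
[ 0.47946474 -0.20782944  0.18503914] [ 0.53449555  0.15299897 -1.42295018] 16.7 [-6.33460631e-01  3.15164506e-01  1.52061969e+00  2.12498228e-05
  1.30579385e+00 -1.44256164e-02]
```

View pics/s_i.png

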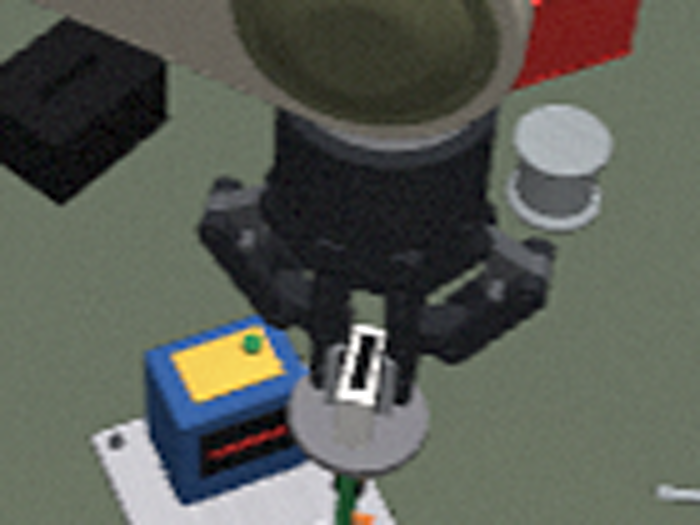

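View pics/w_i.png

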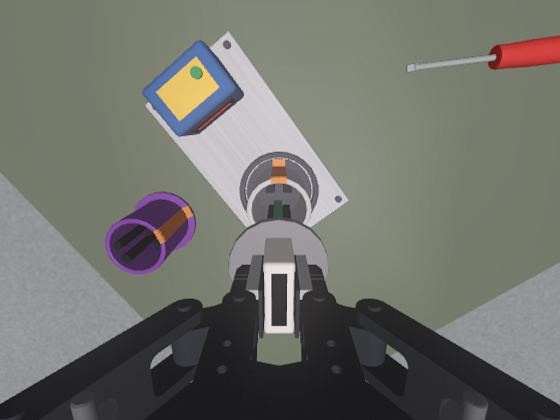

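```bash
python3 - <<'E'
from h import *
x,y=.4793,-.2083
print(env.movel([x,y,.15],.08,guard=10))
f=grab("side","s_i2.png",(250,250,370,370),5)
g=grab("wrist","w_i2.png",(180,120,380,270),4)
s=monitor.sense();print(s["position"],s["contact_force"],s["clock"])
E
```

```text
False
[ 0.47959257 -0.20850558  0.15058793] [-0.25624221 -0.64412664 -1.19933008] 17.4917
```

View pics/s_i2.png

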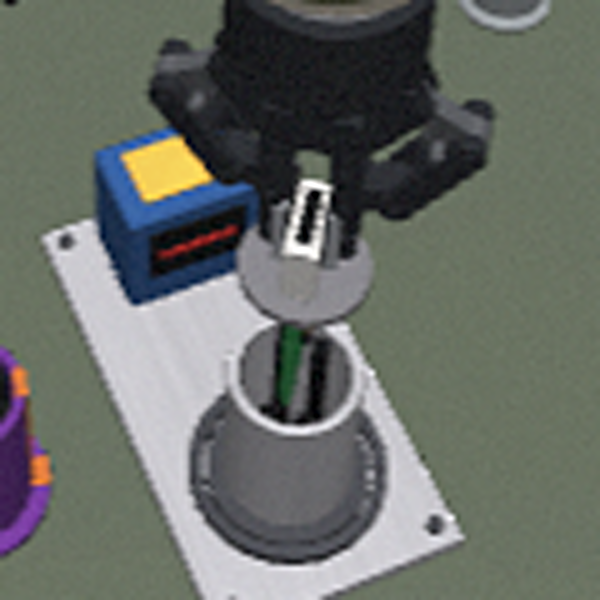

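View pics/w_i2.png

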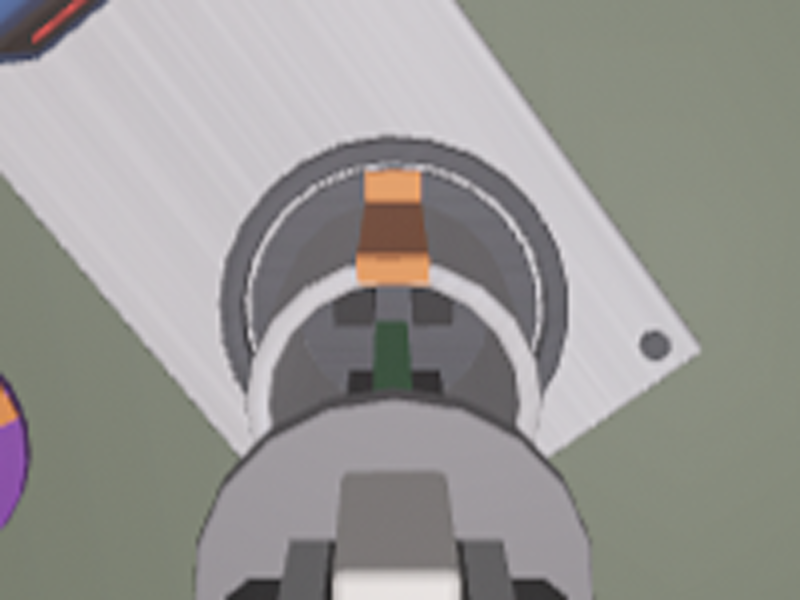

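```bash
python3 - <<'E'
from h import *
x,y=.4793,-.2083
for z in (.125,.10,.085):
    r=env.movel([x,y,z],.04,guard=8);s=monitor.sense();print(z,r,s["position"],s["contact_force"],s["finger_gap"],s["clock"])
    if r: break
f=grab("side","s_i3.png",(250,250,370,370),5)
g=grab("wrist","w_i3.png",(180,120,380,270),4)
E
```

```text
0.125 False [ 0.47927131 -0.20827597  0.12504084] [ 0.53044679 -0.34162438 -1.07393156] 0.15598797869264797 18.2667
0.1 False [ 0.4792689  -0.20829262  0.10004809] [ 0.16179192  0.47770522 -1.46130975] 0.14858208169038017 19.0417
0.085 False [ 0.47919796 -0.20823498  0.08483532] [-0.08422044  0.40963674 -0.98340411] 0.153381310588982 19.5667
```

View pics/s_i3.png

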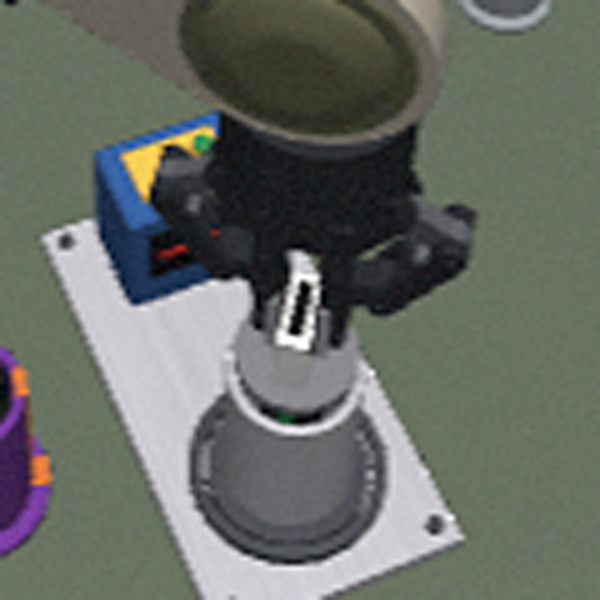

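View pics/w_i3.png

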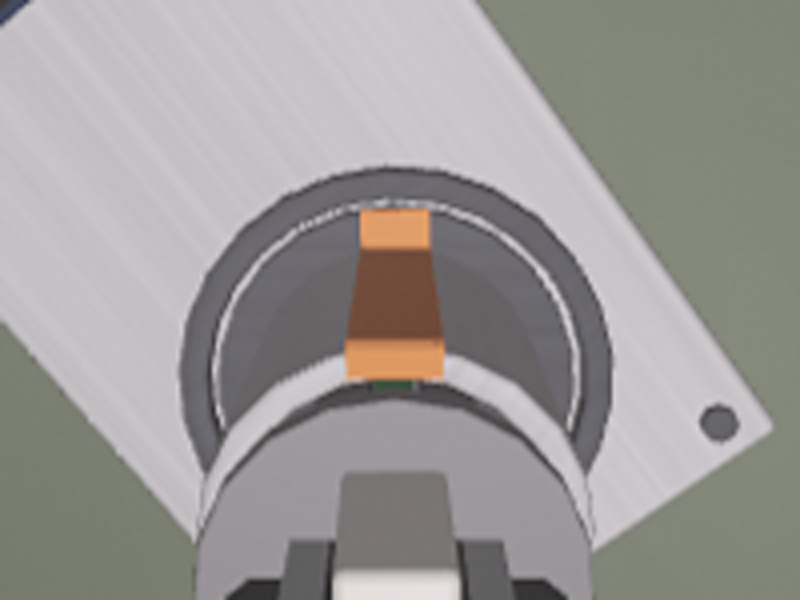

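```bash
python3 - <<'E'
from h import *
x,y=.4793,-.2083
r=env.movel([x,y,.066],.02,guard=7);s=monitor.sense();print(r,s["position"],s["contact_force"],s["finger_gap"],s["clock"])
env.hold(.3)
f=grab("side","s_i4.png",(250,250,370,370),5)
g=grab("wrist","w_i4.png",(180,120,380,270),4)
E
```

```text
True [ 0.4792811  -0.20824853  0.07380755] [-0.96462117  1.02113345  4.49986474] 0.15026358852913382 20.2833
```

View pics/s_i4.png

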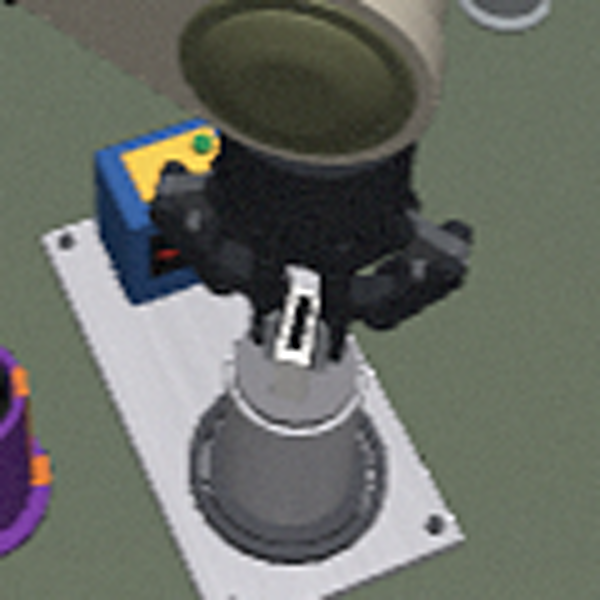

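View pics/w_i4.png

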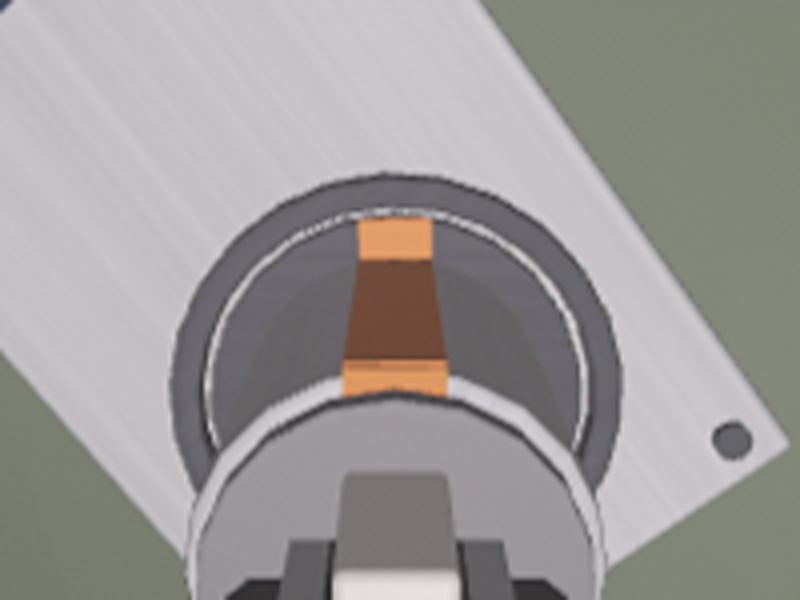

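```bash
python3 - <<'E'
from h import *
q0=np.array(monitor.sense()["joints"]);print(jawyaw())
for k in range(1,5):
    q=q0.copy();q[5]-=.649*k/4;env.set_joints(q)
    s=monitor.sense();print(jawyaw(),s["position"],s["contact_force"].round(1),s["ft_torque"].round(2),s["clock"])
env.hold(.2)
g=grab("wrist","w_t.png")
E
```

```text
-0.6197908516886151
-0.46123844685232607 [ 0.47951743 -0.20828571  0.07384114] [0.8 0.  1.5] [-0.05 -0.18  0.01] 20.9583
-0.3014781044703038 [ 0.47945464 -0.20826722  0.07384789] [ 0.2 -1.1  0.4] [-0.08 -0.24  0.03] 21.2333
-0.1402789746785125 [ 0.47938677 -0.20816636  0.07383054] [0.9 0.3 1.5] [-0.03 -0.29  0.05] 21.5083
0.02152975846221402 [ 0.47908474 -0.20821146  0.07384616] [-1.1  0.   3.7] [-0.1   0.2   0.01] 21.7833
```

View pics/w_t.png

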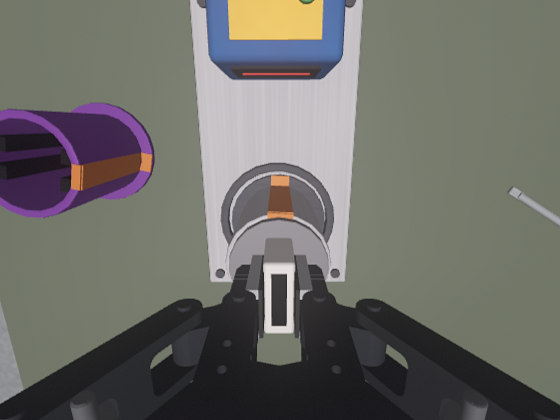

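```bash
python3 - <<'E'
from h import *
env.release();env.hold(.2)
env.movel([.4791,-.2082,.19],.12);env.hold(.5)
g=grab("wrist","w_e.png");f=grab("side","s_e.png",(230,230,370,370),4)
np.savez("we.npz",**g);np.savez("se.npz",**f)
s=monitor.sense();print(s["contact_force"],s["clock"])
E
```

```text
[ 0.77624566  0.68496242 -0.06672351] 24.65
```

View pics/w_e.png

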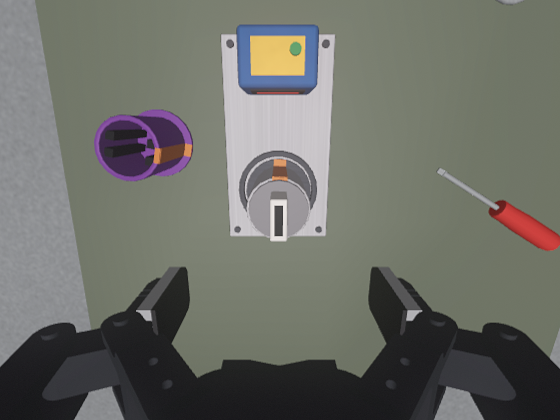

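View pics/s_e.png

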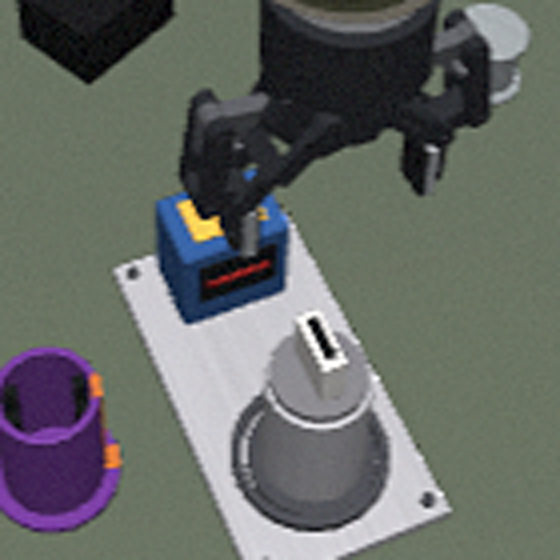

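```bash
python3 - <<'E'
from meas import *
f=dict(np.load("we.npz"));hsv=cv2.cvtColor(f["frame"],cv2.COLOR_RGB2HSV)
o=cv2.inRange(hsv,(5,110,60),(20,255,255));o[:,:240]=0;o[:,320:]=0;o[:150]=0;o[230:]=0
n,l,st,ce=cv2.connectedComponentsWithStats(o);print(st[1:].tolist(),ce[1:])
b=cv2.inRange(hsv,(0,0,205),(179,25,255));b[:195]=0;b[245:]=0;b[:,:265]=0;b[:,295:]=0
cs,_=cv2.findContours(b,cv2.RETR_EXTERNAL,cv2.CHAIN_APPROX_NONE);c=max(cs,key=cv2.contourArea)
r=cv2.minAreaRect((np.array([ray(f,u,.133)[:2] for u in c[:,0]])*1000).astype(np.float32));print("connector",r)
m=ray(f,(280,162.5),.016)[:2];print("flange mark",m, "dir",np.arctan2(m[1]+.208,m[0]-.4793))
s=[ray(f,u,.01)[:2] for u in((230,44),(326,44),(237,229.5),(319,229.5))];print(np.array(s),[np.arctan2(*(s[i]-s[i+2])[::-1]) for i in(0,1)])
E
```

```text
[[274, 159, 12, 12, 94], [281, 169, 1, 1, 1], [274, 171, 1, 2, 2], [282, 171, 1, 1, 1], [276, 172, 1, 1, 1], [279, 173, 1, 1, 1], [282, 173, 2, 2, 3], [272, 172, 16, 9, 72], [274, 174, 1, 1, 1]] [[279.75531915 163.08510638]
 [281.         169.        ]
 [274.         171.5       ]
 [282.         171.        ]
 [276.         172.        ]
 [279.         173.        ]
 [282.66666667 173.33333333]
 [279.88888889 177.33333333]
 [274.         174.        ]]
connector ((480.411376953125, -208.57611083984375), (34.07830047607422, 12.860807418823242), 89.95550537109375)
flange mark [ 0.4811388  -0.17624772] dir 1.5129502351451765
[[ 0.42494038 -0.05566398]
 [ 0.52527651 -0.05251604]
 [ 0.43075476 -0.26074806]
 [ 0.53203185 -0.25760134]] [np.float64(1.5991399377114968), np.float64(1.6037236269672965)]
```

```bash
python3 - <<'E'
from h import *
job.hand_in();print(monitor.sense()["clock"])
E
```

```text
the job is handed in; nothing more can be done
the job is handed in; nothing more can be done
```

The board is in the housing with its cap on the rim, and the housing stands in its nest with the orange mark facing the scanner. I handed the job in with the clock last read at 24.65 s; no verdict is reported.

**What I did:** I gripped the board by its connector, lifted it out of the stand and lowered it along the groove with no contact. The cap touched the rim at about 7 N, within 1 mm of the expected height. I then turned board and housing together by 0.65 rad, released, and backed straight up.

**Missed grasp:** The first grasp closed on air just above the connector. Both camera views showed the fingertips higher than the TCP. A light touch on the connector's top put them about 36 mm behind the reported TCP. I corrected for that and gripped again.

**Last checks (camera images, good to about 2 mm):**

| Check | Result |
|---|---|
| Connector centre to housing axis | about 1 mm |
| Connector direction vs fixture y | about 0.03 rad off |
| Flange mark vs fixture y | about 0.09 rad off (limit 0.30) |
| Force on the tool after backing off | about 1 N, which is sensor noise |

- **Disagreement:** The connector and the flange mark differ by about 0.06 rad on the housing's direction. I put this down to about 1 mm of uncertainty in the axis position.
- **Not measured:** I did not compute the tilt; both looked upright in the pictures. I did not measure the bystanders' positions, but the arm's path stayed clear of them.

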